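Snap a lamp lens into its holder with a hand pusher

ROBOT

A 6-joint arm with a two-finger parallel gripper is mounted at the origin on a cart in front of the work surface, level with it; the furniture and walls round the work are solid. World frame = base frame: x ahead of the robot, y to its left, z up, the work surface at z = 0. Lengths are in m, angles in rad, forces in N, time in s.
With the tool pointing down it reaches from about 0.2 to 0.875 m from the base axis. Payload 3.4 kg.
Tool frame: the origin (TCP) lies between the finger pads; the fingertips stand 25 mm ahead of it and the grasp point (between the pads) lies 6 mm ahead of it (r.nose_length is the z of the fingertips in the tool frame, in m); z points along the fingers, y is the line along which they close (so a half turn about z gives the same grasp; the last joint's range is limited). The gripper opens to 94 mm and grips with 3 to 60 N. Pads are 16 mm wide; open, the fingers measure 119 mm over their backs; the gripper's body (75 mm by 177 mm) begins 78 mm behind the grasp point.
Start: joints at [-1.226, 0.276, 1.505, -0, 1.361, -0.121], TCP at [0.258, -0.514, 0.207] pointing down, gripper open.
Joint ranges: [-2.89, 2.89], [-0.75, 2.08], [0.22, 2.7], [-1.18, 4.32], [0.11, 2.71], [-2.7, 2.7]. Speed limits (rad/s): [2.57, 2.57, 3.14, 3.14, 3.14, 3.14].

INTERFACE

Orientations are given as a unit quaternion [w, x, y, z].
In Python, from plant import r, gripper_to, inverse_kinematics, vision, models, telemetry gives the robot as it stands. Calls block until the motion is done:
- r.move_to(position, orientation): joint-space move of the TCP to a pose.
- r.move_l(position, rot=None, vel=0.15, guard=None): straight line of the TCP; rot=None keeps the orientation; vel is the mean speed in m/s. With guard (N) it stops when the force on the tool has changed by that much, and returns True; else False.
- r.movej(angles): joint-space move.
- gripper_to(opening, f_grip=None): finger opening in m; f_grip is the grip in N (None keeps the last); returns when the fingers have stopped.
- r.hold(seconds).
- inverse_kinematics(position, orientation): joint angles nearest the present ones, or None.
- vision.snapshot(name): name is "scene" or "top"; returns the picture (480x640x3 uint8, red, green, blue); there is no depth.
- vision.get_calibration(name): a dict with "fx", "fy", "cx", "cy" (pixels), "position" and "orientation" of the camera in the world. Camera axes: x right, y down, z forward; pixel columns grow to the right and rows downward; lengths in m; the calibration is good to about 2 mm. A picture is of the moment at which its call begins. get_calibration takes no time and is no camera call.
A pose or a line that the arm cannot do raises r.PlanningError and nothing moves.
- r.sign_off(): hands the job in; it is judged then, once.
Trained networks look in the newest picture that a camera, given by its name, has taken for a name from the list of things; names that differ only in an ending like _2 or _b are one class to them, and where a whole thing is asked for, a point or a joint stands for the part that bears it (a point fixed in the world has none). Each returns a list of dicts, best first, with "score" (0 to 1); they miss things now and then, are a little off and sometimes report something else, mostly with a low value. They report only what shows in the picture. A call takes as long as a camera call. They do not tell look-alikes from the thing itself.
- models.boxes_of(thing, camera): "at" ([x, y, z] in m, in world coordinates, good to about 4 mm: the middle of the surface that is visible of it).
- models.regions_of(thing, camera): "pixels" (480x640 bool, what is visible of it).
- models.mark_of(thing, camera): "at" ([x, y, z] in m, in world coordinates, good to about 4 mm: a listed point, or the origin of a listed thing).
Readings, each from a call of its own:
- telemetry.current_t(): time.
- telemetry.current_joints(): joint angles.
- telemetry.current_dq(): joint speeds.
- telemetry.current_joint_efforts(): joint torques, N m.
- telemetry.current_ee_pos(): TCP position.
- telemetry.current_tool_rot(): TCP orientation.
- telemetry.current_wrist_force(): force on the tool from outside, world axes, zero at the start.
- telemetry.current_torque(): the same for the moment, N m.
- telemetry.current_opening(): finger opening in m.
- telemetry.current_finger_force(): force on a finger pad.
Only numpy, scipy, OpenCV 4.12 (cv2) and the standard library are available. Lean on these libraries where they do the work, as an engineer would, in place of code of your own. Each camera call takes 0.05 s, during which the arm holds its last target. There are 200 camera calls.

TASK

Lay the amber lens cap, black flange down, in the round recess of the grey lamp holder so that it sits level on the clips, and let go of it. Then take the blue-handled pusher, press the lens straight down with it until all the clips have snapped over the flange and it meets the firm rubber stop below, and keep it pressed against the stop at about 18 N for a good second to set it; use only the pusher to press it in and never load the lens beyond 35 N. Finally stand the pusher upright on the worktop, clear of the holder, and leave the spools, the yellow tape roll and the loose white housing where they are.

Things in the scene. Friction and masses are not known exactly. Their poses are not given: they have to be found in the camera images.
- lens: Lens cap, 50 g, 29 mm high, flange down. Black round flange 44 mm across, 8 mm high, lower edge bevelled (40 mm across at the underside, full width from 3.5 mm up). On it the amber lens, a flat-topped cylinder 28 mm across, 21 mm high, to be gripped there. Origin: centre of the flange's underside; z up its axis. Round: yaw is free.
- pusher: Hand pusher, about 160 g, 92 mm high, standing on its foot. Black rubber foot disc 36 mm across, 10 mm high, flat below; steel collar and neck; then a blue cylindrical handle 26 mm across, 34 to 92 mm above the underside, to be gripped there. Origin: centre of the foot's underside; z up its axis. Round: yaw is free.
- holder: Lamp holder, bolted down: grey block 96 x 96 mm on a dark 112 x 112 mm base plate, top face 42 mm above the worktop. In its middle a round recess of 46.4 mm bore (1.2 mm clearance round the flange) with three brass clips, a light sprung plate that lifts the lens against the clips once it is in, and a rubber stop below. Origin: centre of its underside; z up.
- mouth (a point): Centre of the recess at the holder's top face (42 mm above its underside); z up. The flange laid in rests on the clips, its underside 7 mm below this point; 17 mm below, the clips close over it. The firm rubber stop lies 1 to 11 mm deeper still: its setting differs from start to start, is not measured and must be felt.
- clip_0 (a joint): Outward travel (m) of one of three sprung clips, 120 degrees apart round the recess: 0 sprung in, about 0.0025 held out by the flange, under 0.0012 counts as in. Pressing the laid lens down, the force rises to 8 to 16 N over some 5 mm, drops to a few N, and the clips are closed about 10 mm below rest; on the stop it then climbs steeply (the rubber yields 1 mm per 25 N).
- clip_1 (a joint): The same for the second clip.
- clip_2 (a joint): The same for the third clip.
- spool_black: Black spool of wire, 68 x 66 mm and 51 mm high, standing near the worktop's front edge; a bystander. Origin: centre of its underside.
- spool_yellow: Yellow spool of wire, 68 x 66 mm and 51 mm high, standing near the front edge; a bystander. Origin: centre of its underside.
- tape_yellow: Roll of yellow tape, 68 x 66 mm and 18 mm high, lying at the right; a bystander. Origin: centre of its underside.
- housing_1: Loose white connector housing, 27 x 27 x 14 mm, lying right of the holder; a bystander. Origin: centre of its underside.
There are look-alikes about, which are no part of the job. Several things look just like the pusher: the one meant starts nearest to the robot's base.

How it is judged:
On the way, in this order (a step that is already met when the one before it is completed fails the run):
1. the lens lies level in the recess on the clips, let go (horizontal distance between lens and mouth below 0.003 m and angle between lens's own z axis and vertical below 0.12 rad and z of lens in the frame of mouth between -0.011 and -0.003 m and contact force between the fingers and lens below 0.3 N and linear speed of lens below 0.02 m/s), for 0.2 s.
2. the lens is home under all three clips and the pusher keeps it pressed with 14 to 22 N for 0.8 s (z of lens in the frame of mouth below -0.014 m and horizontal distance between lens and mouth below 0.003 m and angle between lens's own z axis and vertical below 0.06 rad and value of joint each of clip_0, clip_1, clip_2 below 0.0012 m and contact force between pusher and lens between 14 and 22 N), for 0.8 s.
At the end, for the whole second after the job is handed in: Lens within 3 mm of the recess axis, level within 0.06 rad, underside over 14 mm below the holder's top face, all clips sprung in (under 1.2 mm); pusher upright (0.1 rad) on the worktop, over 0.1 m from the holder's axis; both at rest (z of lens in the frame of mouth below -0.014 m and horizontal distance between lens and mouth below 0.003 m and angle between lens's own z axis and vertical below 0.06 rad and value of joint each of clip_0, clip_1, clip_2 below 0.0012 m and contact force between pusher and lens below 0.1 N and height (world z) of pusher below 0.006 m and angle between pusher's own z axis and vertical below 0.1 rad and horizontal distance between pusher and holder above 0.1 m and linear speed of each of pusher, lens below 0.02 m/s); the robot touches nothing.
It fails at once if the pusher loads the lens with more than 35 N (contact force between pusher and lens above 35 N).
It fails at once if the fingers touch the lens while it is pushed in past the clips (z of lens in the frame of mouth below -0.014 m and horizontal distance between lens and mouth below 0.01 m and contact force between the fingers and lens above 0.5 N).
It fails at once if a spool, the yellow tape roll or the loose housing is moved by more than 30 mm (distance of any of spool_black, spool_yellow, tape_yellow, housing_1 from where it was at the start of the episode above 0.03 m).
It also fails if it takes over 67 s, if anything falls off the work surface, if the arm or the gripper's body presses on something with over 40 N, if the wrist force passes 120 N, or if a joint passes its speed limit or range.

## Working session

There is one attempt and no reset: what is moved stays moved. The work goes in short steps, each a Python script; the robot and the scene stay as the last script left them, time stands still between calls to the robot, and variables do not carry over. Pictures are saved under pics/ and viewed, at most 10 in all, crops included, and the job is handed in when it is done.

```bash
mkdir -p pics; ls
python3 - <<'E'
from plant import r, vision, models, telemetry
import cv2
for c in ("scene","top"):
    im=vision.snapshot(c); cv2.imwrite(f"pics/{c}0.png",im[:,:,::-1])
    print(c,vision.get_calibration(c))
    for n in ("lens","pusher","holder","mouth","housing_1","tape_yellow","spool_black","spool_yellow"):
        print(n,[(round(d["score"],2),[round(float(v),4) for v in d["at"]]) for d in models.mark_of(n,c)])
print(telemetry.current_t(),telemetry.current_tool_rot())
E
```

```text
pics
scene {'fx': 603.3334885071278, 'fy': 603.3334885071278, 'cx': 320.3431809106223, 'cy': 244.8086473757253, 'position': array([-0.21497892,  0.30872991,  1.0351037 ]), 'orientation': array([ 0.17556675, -0.49612802,  0.79981954, -0.28865551])}
lens []
pusher [(0.62, [0.516, 0.301, 0.0004]), (0.61, [0.4621, 0.2412, 0.0034])]
holder []
mouth [(0.58, [0.5819, -0.0075, 0.043])]
housing_1 [(0.41, [0.5853, -0.223, -0.0019])]
tape_yellow [(0.55, [0.4012, -0.4085, -0.001])]
spool_black [(0.62, [0.3893, 0.0488, -0.0034])]
spool_yellow [(0.61, [0.3852, -0.043, 0.0006])]
top {'fx': 603.4451137339015, 'fy': 603.4451137339015, 'cx': 321.0088219965911, 'cy': 238.58033635379897, 'position': array([ 0.27805361, -0.06469277,  1.26043617]), 'orientation': array([-0.06455913,  0.71424587, -0.69388142,  0.06491173])}
lens [(0.68, [0.4764, -0.2036, 0.0035])]
pusher [(0.83, [0.4645, 0.244, -0.0029]), (0.72, [0.5185, 0.3005, 0.0015])]
holder [(0.78, [0.5805, -0.0119, 0.0016])]
mouth [(0.74, [0.5835, -0.0072, 0.0398])]
housing_1 [(0.5, [0.5893, -0.2302, 0.0022])]
tape_yellow [(0.7, [0.3974, -0.4056, 0.0021])]
spool_black [(0.66, [0.3855, 0.0526, 0.0016])]
spool_yellow [(0.66, [0.3836, -0.0397, -0.0028]), (0.38, [0.4006, -0.4075, 0.0013])]
0.9 [ 4.76440262e-05  9.73000690e-01  2.30802200e-01 -1.01337885e-05]
```

View pics/scene0.png

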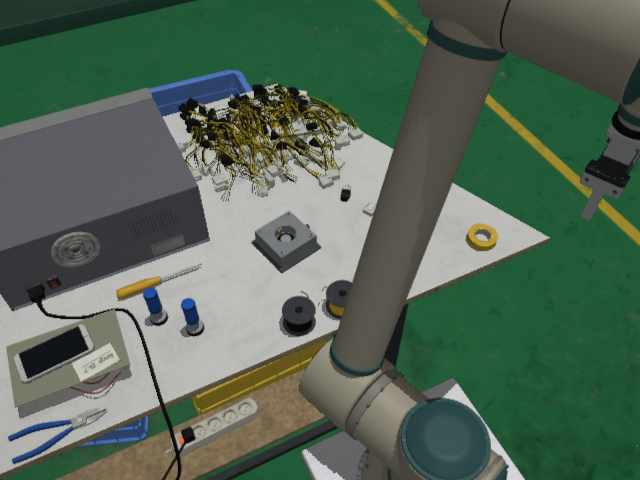

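View pics/top0.png

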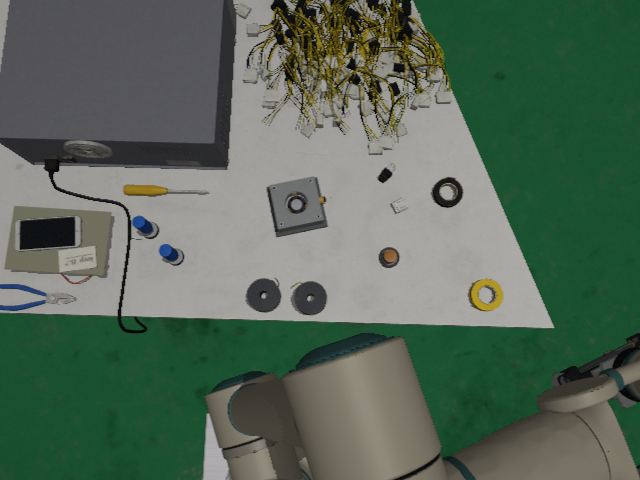

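The lens candidates are the amber disc at top (388,257), the black ring at (447,192) and the black connector at (387,172). I choose the amber one. The pusher candidates are the blue ones at top (145,227) and (170,254). I choose (170,254), which is 0.52 m from the base against 0.60 m. I'll check both in one close crop.

```bash
cat > h.py <<'E'
import numpy as np, cv2
from scipy.spatial.transform import Rotation as R
from plant import r, gripper_to, inverse_kinematics, vision, models, telemetry as t
def ray(c,u,v,z):
    k=vision.get_calibration(c); q=k["orientation"]
    d=R.from_quat([q[1],q[2],q[3],q[0]]).apply([(u-k["cx"])/k["fx"],(v-k["cy"])/k["fy"],1])
    p=np.array(k["position"]); return p+d*(z-p[2])/d[2]
def proj(c,P):
    k=vision.get_calibration(c); q=k["orientation"]
    d=R.from_quat([q[1],q[2],q[3],q[0]]).inv().apply(np.array(P)-k["position"])
    return np.array([k["fx"]*d[0]/d[2]+k["cx"],k["fy"]*d[1]/d[2]+k["cy"]])
def down(a):  # tool pointing down, closing axis (tool y) along world angle a (mod pi)
    y=np.array([np.cos(a),np.sin(a),0]); z=np.array([0,0,-1.]); x=np.cross(y,z)
    q=R.from_matrix(np.c_[x,y,z]).as_quat(); return [q[3],q[0],q[1],q[2]]
E
python3 - <<'E'
from h import *
im=cv2.imread("pics/top0.png"); sc=cv2.imread("pics/scene0.png")
c=lambda i,u,v,s=50:cv2.resize(i[v-s:v+s,u-s:u+s],(260,260),interpolation=cv2.INTER_CUBIC)
cv2.imwrite("pics/crop1.png",np.vstack([np.hstack([c(im,388,257,32),c(im,297,205,40),c(im,160,240)]),np.hstack([c(sc,346,196,40),c(sc,286,238,40),c(sc,175,310)])]))
def cen(m,z,n):
    k,l,s,ce=cv2.connectedComponentsWithStats(m.astype(np.uint8))
    for i in range(1,k):
        if s[i,4]>40: print(n,s[i],ce[i],ray("top",*ce[i],z))
b,g,rr=[im[:,:,i].astype(int) for i in range(3)]
roi=np.zeros(b.shape,bool); roi[200:280,120:420]=1
cen(roi&(rr>b+50)&(rr>g+30),.029,"amber")
cen(roi&(b>rr+60),.092,"blue")
h=ray("top",297,203,.042); print(h)
E
```

```text
amber [384 249  13  13 131] [389.9389313  255.44274809] [ 0.47514527 -0.20534291  0.029     ]
blue [133 216  12  12 119] [138.46218487 221.53781513] [0.51843311 0.29970879 0.092     ]
blue [159 244  13  13 124] [164.95967742 250.03225806] [0.46294727 0.24304431 0.092     ]
[ 0.57762103 -0.0100689   0.042     ]
```

View pics/crop1.png

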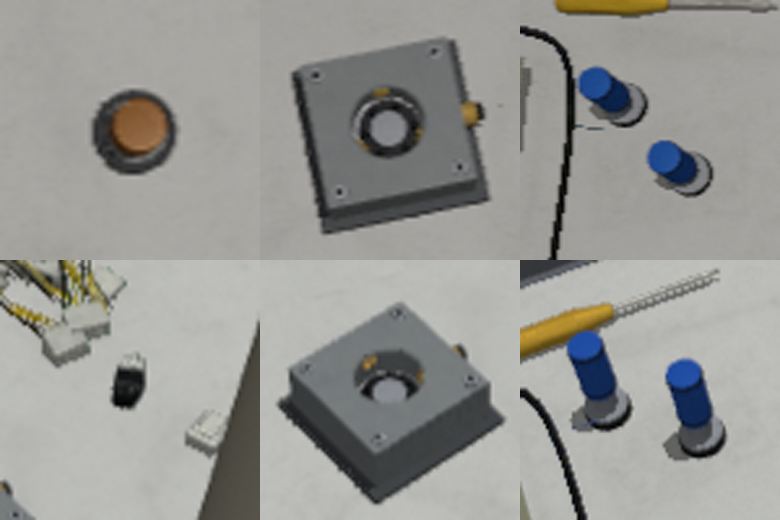

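The crop confirms both: the amber lens with its black flange, and the right/front pusher at (170,254). The recess is open, with its rim around (296.3,202.2). Next I'll refine the mouth position.

Run:
```python
from h import *
im=cv2.imread("pics/top0.png"); hsv=cv2.cvtColor(im,cv2.COLOR_BGR2HSV)
g=cv2.cvtColor(im,cv2.COLOR_BGR2GRAY)
print(g[185,255:340:3].tolist()); print(g[165:245:3,285].tolist()); print(g[202,270:325].tolist())
f=float(np.median(g[212:222,290:310])); print(f)
m=(abs(g.astype(float)-f)<13).astype(np.uint8); m[:, :255]=0;m[:,340:]=0;m[:165]=0;m[245:]=0
k,l,s,ce=cv2.connectedComponentsWithStats(m); i=1+np.argmax(s[1:,4]); m=(l==i).astype(np.uint8)
cs,_=cv2.findContours(m,cv2.RETR_CCOMP,cv2.CHAIN_APPROX_NONE)
for c in cs:
    if len(c)>20:
        rc=cv2.minAreaRect(c); print(len(c),rc,ray("top",*rc[0],.042)); 
        if len(c)>5: e=cv2.fitEllipse(c); print("ell",e,ray("top",*e[0],.042))
cv2.imwrite("pics/m.png",cv2.resize(m[165:245,255:340]*255,None,fx=5,fy=5))
```

```text
[161, 160, 161, 160, 160, 115, 112, 110, 112, 112, 110, 111, 110, 112, 111, 110, 110, 110, 112, 112, 106, 91, 163, 162, 162, 161, 159, 159, 159]
[160, 159, 158, 160, 160, 162, 109, 111, 112, 112, 111, 101, 76, 102, 104, 112, 113, 113, 114, 114, 112, 57, 62, 65, 162, 164, 164]
[33, 35, 73, 104, 112, 112, 112, 113, 113, 112, 112, 112, 112, 113, 101, 89, 122, 114, 43, 40, 45, 103, 129, 128, 129, 129, 131, 132, 133, 133, 133, 109, 55, 30, 27, 45, 65, 87, 106, 113, 114, 114, 115, 114, 114, 114, 114, 114, 113, 109, 100, 95, 95, 91, 131]
114.0
189 ((298.1346130371094, 201.673095703125), (44.126129150390625, 52.95135498046875), 78.69007110595703) [ 0.58052228 -0.01232235  0.042     ]
ell ((296.11993408203125, 201.71292114257812), (51.55725860595703, 53.60414123535156), 80.62364959716797) [ 0.5803142  -0.00814357  0.042     ]
82 ((296.0, 202.00001525878906), (24.041629791259766, 24.041629791259766), 45.0) [ 0.57969397 -0.00791682  0.042     ]
ell ((296.4421691894531, 202.06675720214844), (23.327165603637695, 24.276670455932617), 171.6733856201172) [ 0.5795785  -0.00883966  0.042     ]
```

Run:
```python
from h import *
x,y=.4752,-.2053
a0=0.
for a in (np.pi/2,np.pi): # check yaw feasibility
    print(a,inverse_kinematics([x,y,.1],down(a)),inverse_kinematics([.58,-.0085,.1],down(a)),inverse_kinematics([.463,.243,.2],down(np.pi*.75)))
r.move_to([x,y,.10],down(np.pi/2)); gripper_to(.06)
r.move_l([x,y,.0355],vel=.1); gripper_to(.0,6); print("g1",t.current_opening(),t.current_ee_pos(),t.current_finger_force())
gripper_to(.05); r.move_l([x,y,.045])
r.move_to([x,y,.045],down(np.pi)); r.move_l([x,y,.0355]); gripper_to(.0,15); print("g2",t.current_opening(),t.current_ee_pos(),t.current_finger_force())
q=t.current_joints(); print(q,t.current_t(),t.current_wrist_force())
```

```text
1.5707963267948966 [-5.42280778e-01  2.75691163e-01  1.79127538e+00 -4.44089210e-16
  1.07462611e+00 -2.11307710e+00] [-1.34583735e-01  3.61072310e-01  1.65748724e+00 -4.44089210e-16
  1.12303311e+00 -1.70538006e+00] [ 3.50204307e-01  2.01462524e-01  1.62423666e+00 -4.44089210e-16
  1.31589347e+00 -2.00599018e+00]
3.141592653589793 [-5.42280778e-01  2.75691163e-01  1.79127538e+00 -4.44089210e-16
  1.07462611e+00  2.59931188e+00] None [ 3.50204307e-01  2.01462524e-01  1.62423666e+00 -4.44089210e-16
  1.31589347e+00 -2.00599018e+00]
g1 0.00048125117887869536 [ 0.47518304 -0.2052837   0.03547165] 0.0
g2 0.0007138764505763613 [ 0.47518302 -0.20529587  0.03548665] 0.0
[-5.42275840e-01  3.48974889e-01  1.87515820e+00 -2.51170935e-05
  9.17509484e-01  2.59930028e+00] 11.2833 [0.06115633 0.48700729 0.26908698]
```

The fingers closed on nothing, so I'll back off and look.

Run:
```python
from h import *
gripper_to(.06); r.move_l([.4752,-.2053,.10],vel=.2)
r.move_to([.40,-.33,.2],down(np.pi/2))
im=vision.snapshot("top")[:,:,::-1]; sc=vision.snapshot("scene")[:,:,::-1]
print(models.mark_of("lens","top"),t.current_t())
print(proj("scene",[.475,-.205,.02]))
cv2.imwrite("pics/top1_full.png",im)
cv2.imwrite("pics/top1.png",cv2.resize(im[150:330,280:520],None,fx=3,fy=3))
```

```text
[{'at': [0.476, -0.2028, 0.0033], 'score': 0.62}] 17.0583
[387.10623382 241.47283914]
```

View pics/top1.png

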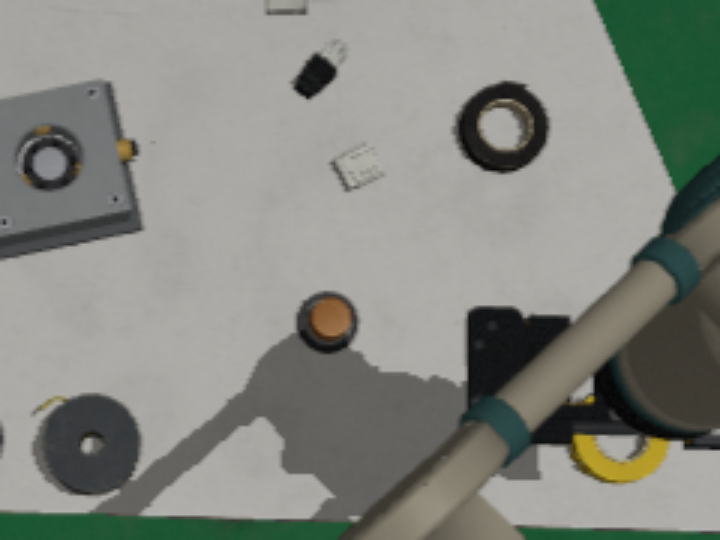

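View pics/sc2.png

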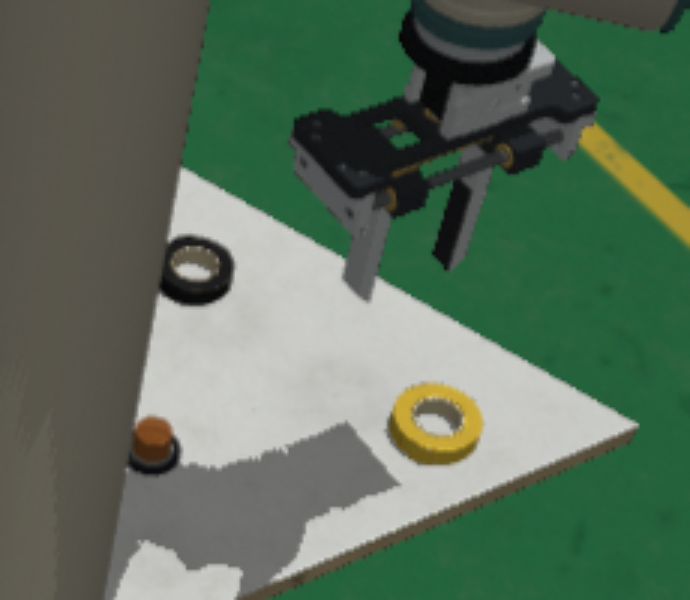

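Run:
```python
from h import *
for z in (.175,.185,.195):
    for y in (-.0425,-.03,.03,.0425):
        print(z,y,[((proj("scene",[.4+x,-.33+y,z])-[337,96])*3).round().tolist() for x in (-.008,.008)])
```

```text
0.175 -0.0425 [[452.0, 288.0], [438.0, 272.0]]
0.175 -0.03 [[437.0, 294.0], [423.0, 278.0]]
0.175 0.03 [[362.0, 323.0], [348.0, 307.0]]
0.175 0.0425 [[346.0, 329.0], [332.0, 313.0]]
0.185 -0.0425 [[456.0, 277.0], [441.0, 262.0]]
0.185 -0.03 [[440.0, 283.0], [426.0, 268.0]]
0.185 0.03 [[365.0, 312.0], [351.0, 296.0]]
0.185 0.0425 [[349.0, 318.0], [335.0, 302.0]]
0.195 -0.0425 [[459.0, 266.0], [444.0, 251.0]]
0.195 -0.03 [[444.0, 272.0], [429.0, 257.0]]
0.195 0.03 [[368.0, 301.0], [353.0, 286.0]]
0.195 0.0425 [[351.0, 308.0], [337.0, 292.0]]
```

The fingertips show about 20 mm higher than the stated geometry predicts, with the tips at z≈0.195 instead of 0.175. That explains the miss just above the lens. I'll feel for the worktop with the fingers straddling the lens to get the true tip offset, then do the two-way centring grip.

Run:
```python
from h import *
x,y=.4752,-.2053
P=lambda n:print(n,round(t.current_opening(),4),np.round(t.current_ee_pos(),4),round(t.current_finger_force(),1),np.round(t.current_wrist_force(),1),round(t.current_t(),2))
r.move_to([x,y,.05],down(np.pi/2))
hit=r.move_l([x,y,-.010],vel=.04,guard=3); zt=t.current_ee_pos()[2]; print(hit); P("touch")
z=zt+.0105
r.move_l([x,y,z],vel=.1); gripper_to(0,6); P("g1")
gripper_to(.05); r.move_l([x,y,z+.01]); 
r.move_to([x,y,z+.01],down(0)); r.move_l([x,y,z]); gripper_to(0,15); P("g2")
```

```text
True
touch 0.0599 [ 0.475  -0.2051  0.0015] 2.7 [-0.5  0.3  4.8] 19.07
g1 0.0277 [ 0.4751 -0.2052  0.0118] 6.0 [ 0.6 -0.7 -0.7] 19.93
g2 0.0272 [ 0.4754 -0.2054  0.0122] 15.0 [ 0.2 -0.3  0.5] 22.87
```

Run:
```python
from h import *
im=cv2.imread("pics/scene0.png"); g=cv2.cvtColor(im,cv2.COLOR_BGR2GRAY)
u,v=map(int,proj("scene",[.58,-.0085,.042])); print(u,v)
f=float(np.median(g[v-20:v-15,u-5:u+5])); print(f)
m=(abs(g.astype(float)-f)<14).astype(np.uint8); m[:,:u-40]=0;m[:,u+45:]=0;m[:v-40]=0;m[v+45:]=0
k,l,s,ce=cv2.connectedComponentsWithStats(m); i=1+np.argmax(s[1:,4]); m=(l==i).astype(np.uint8)
for c in cv2.findContours(m,cv2.RETR_CCOMP,cv2.CHAIN_APPROX_NONE)[0]:
    if len(c)>20: e=cv2.fitEllipse(c); print(len(c),e,ray("scene",*e[0],.042))
# model overlay: rim circle + top-face square edges at candidate centres, scored by gradient along projected rim & square
def score(cam,g,C,yaw,z=.042):
    gx=cv2.Sobel(g,cv2.CV_32F,1,0); gy=cv2.Sobel(g,cv2.CV_32F,0,1); mag=cv2.GaussianBlur(np.hypot(gx,gy),(3,3),0)
    h=.048; s=np.linspace(-h,h,40); sq=np.r_[np.c_[s,0*s+h],np.c_[s,0*s-h],np.c_[0*s+h,s],np.c_[0*s-h,s]]
    a=np.linspace(0,2*np.pi,60); ci=.0232*np.c_[np.cos(a),np.sin(a)]
    Rm=np.array([[np.cos(yaw),-np.sin(yaw)],[np.sin(yaw),np.cos(yaw)]])
    p=np.r_[sq@Rm.T,ci]+C; uv=np.array([proj(cam,[*q,z]) for q in p]).astype(np.float32)
    return cv2.remap(mag,uv[:,:1],uv[:,1:],cv2.INTER_LINEAR).clip(0,250).mean()
from scipy.optimize import minimize
for cam in ("scene","top"):
    gg=cv2.cvtColor(cv2.imread(f"pics/{cam}0.png"),cv2.COLOR_BGR2GRAY)
    b=min((minimize(lambda p:-score(cam,gg,p[:2]/100,p[2]),[58,-.85,y0] if 0 else [58,-.85,y0],method="Nelder-Mead",options=dict(initial_simplex=[[58,-.85,y0],[58.3,-.85,y0],[58,-.5,y0],[58,-.85,y0+.1]],maxiter=60)) for y0 in (-.2,.1,.25)),key=lambda o:o.fun)
    print(cam,b.x,b.fun)
```

```text
285 232
126.0
130 ((284.9090270996094, 233.5074462890625), (37.7648811340332, 50.722537994384766), 82.96619415283203) [ 0.57732124 -0.00661173  0.042     ]
74 ((285.05108642578125, 232.65835571289062), (17.600181579589844, 23.737991333007812), 85.83921813964844) [ 0.57939358 -0.00788751  0.042     ]Traceback (most recent call last):
  File "<stdin>", line 20, in <module>
  File "<stdin>", line 20, in <genexpr>
    res = _minimize_neldermead(fun, x0, args, callback, bounds=bounds,
                               **options)
    fxr = func(xr)
    fx = function(np.copy(x), *(wrapper_args + args))
  File "<stdin>", line 20, in <lambda>
  File "<stdin>", line 15, in score
  File "h.py", line 9, in proj
    k=vision.get_calibration(c); q=k["orientation"]
ValueError: time passes only in moves, steps and waits
```

The scene and top rim fits agree at (0.5795, −0.0083). I'll place the lens.

Run:
```python
from h import *
X,Y=.5795,-.0083
P=lambda n:print(n,round(t.current_opening(),4),np.round(t.current_ee_pos(),4),round(t.current_finger_force(),1),np.round(t.current_wrist_force(),1),round(t.current_t(),2))
x,y,z=t.current_ee_pos()
r.move_l([x,y,.09],vel=.2)
q0=t.current_joints(); print(q0); P("lift")
best=min(((np.abs(inverse_kinematics([X,Y,.09],down(a))-q0).max(),a) for a in (0,np.pi,np.pi/2,-np.pi/2) if inverse_kinematics([X,Y,.09],down(a)) is not None)); print(best)
a=best[1]
r.move_to([X,Y,.09],down(a)); r.move_l([X,Y,.060],vel=.1); P("hover")
hit=r.move_l([X,Y,.044],vel=.03,guard=3); print(hit); P("down")
```

```text
[-5.42252743e-01  2.86288690e-01  1.80595495e+00  7.96024904e-06
  1.04990551e+00 -5.42281409e-01]
lift 0.0274 [ 0.4749 -0.2051  0.0896] 15.0 [ 0.2 -0.6 -0.9] 23.41
(np.float64(0.4079255270549461), 0)
hover 0.0279 [ 0.5791 -0.0094  0.0598] 15.0 [-0.   0.6 -0.1] 24.75
True
down 0.0277 [ 0.5798 -0.0082  0.0458] 15.0 [1.3 0.1 0.4] 25.23
```

It went in to the expected rest depth (underside ≈7–8 mm below the mouth). I'll release, retreat and check.

Run:
```python
from h import *
P=lambda n:print(n,round(t.current_opening(),4),np.round(t.current_ee_pos(),4),round(t.current_finger_force(),1),np.round(t.current_wrist_force(),1),round(t.current_t(),2))
gripper_to(.06); P("open")
r.move_l([.5795,-.0083,.13],vel=.2)
x,y=.4630,.2430
q0=t.current_joints()
c=[(np.abs(inverse_kinematics([x,y,.13],down(a))-q0).max(),a) for a in (-np.pi/4,3*np.pi/4) if inverse_kinematics([x,y,.13],down(a)) is not None]; print(c)
r.move_to([x,y,.13],down(min(c)[1])); P("above")
im=vision.snapshot("top")[:,:,::-1]; sc=vision.snapshot("scene")[:,:,::-1]
cr=lambda i,u,v,s:cv2.resize(i[v-s:v+s,u-s:u+s],(390,390),interpolation=cv2.INTER_CUBIC)
cv2.imwrite("pics/laid.png",np.hstack([cr(im,297,203,35),cr(sc,285,232,40)]))
cv2.imwrite("pics/laid_top.png",im);cv2.imwrite("pics/laid_sc.png",sc)
for n,i,cam in (("top",im,"top"),("scene",sc,"scene")):
    b,g,rr=[i[:,:,k].astype(int) for k in range(3)]
    m=(rr>b+50)&(rr>g+30); u,v=proj(cam,[.58,-.008,.064]).astype(int); w=np.zeros_like(m); w[v-14:v+14,u-14:u+14]=1
    ys,xs=np.where(m&w); print(n,len(xs),ray(cam,xs.mean(),ys.mean(),.064) if len(xs) else 0)
```

```text
open 0.0601 [ 0.5792 -0.0083  0.0456] 0.0 [0.3 0.3 0.1] 25.92
[(np.float64(1.269949924401927), -0.7853981633974483), (np.float64(1.8716427291878657), 2.356194490192345)]
above 0.0602 [0.463  0.2425 0.1292] 0.0 [0.1 0.  0.5] 27.65
top 136 [ 0.57877137 -0.00736713  0.064     ]
scene 0 0
```

View pics/laid.png

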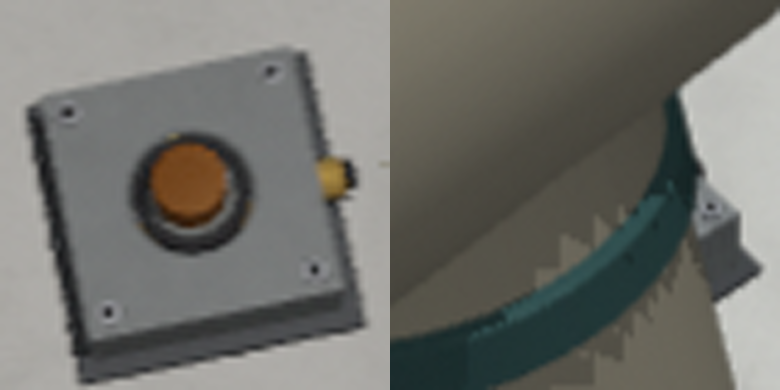

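The lens sits level and centred, its amber top at crop (187,183) inside the recess ring. The arm hides the scene view. Now the pusher.

Run:
```python
from h import *
P=lambda n:print(n,round(t.current_opening(),4),np.round(t.current_ee_pos(),4),round(t.current_finger_force(),1),np.round(t.current_wrist_force(),1),round(t.current_t(),2))
x,y=.4630,.2430
hit=r.move_l([x,y,.046],vel=.12,guard=6); print(hit); P("at")
gripper_to(0,50); P("grip"); zg=t.current_ee_pos()[2]
r.move_l([x,y,.17],vel=.2); P("lift")
q0=t.current_joints(); X,Y=.5795,-.0083
c=[(np.abs(inverse_kinematics([X,Y,.17],down(a))-q0).max(),a) for a in (-np.pi/4,3*np.pi/4,0,np.pi/2) if inverse_kinematics([X,Y,.17],down(a)) is not None]; print(c)
r.move_to([X,Y,.17],down(-np.pi/4))
r.move_l([X,Y,zg+.075],vel=.15); r.hold(.1); P("over")
for _ in range(4): r.hold(.02); print(np.round(t.current_wrist_force(),2))
open("zg","w").write(str(zg))
```

```text
False
at 0.0601 [0.4637 0.2431 0.0465] 0.0 [-0.   0.9 -0.4] 28.6
grip 0.0247 [0.4631 0.243  0.0462] 50.0 [-0.2  0.3  1.4] 29.23
lift 0.0253 [0.4619 0.2426 0.1688] 50.0 [ 0.5 -0.  -3.1] 30.0
[(np.float64(0.484567348971176), -0.7853981633974483), (np.float64(3.626150916514938), 2.356194490192345), (np.float64(1.2699564263225933), 0), (np.float64(2.84075275311749), 1.5707963267948966)]
over 0.0254 [ 0.5805 -0.0078  0.1225] 50.0 [ 0.1  0.1 -2. ] 31.65
[ 0.34 -0.52 -1.92]
[ 0.17  0.4  -1.83]
[ 0.4  0.6 -1.6]
[ 0.33  0.35 -2.3 ]
```

Run:
```python
from h import *
X,Y=.5795,-.0083
T0=-1.9
def F(n=6):
    f=[]
    for _ in range(n): r.hold(.01); f.append(t.current_wrist_force()[2])
    return np.mean(f)-T0
hit=r.move_l([X,Y,.100],vel=.02,guard=3); zc=t.current_ee_pos()[2]; print("contact",hit,zc,F(),t.current_t())
z=.1115 if not hit else zc
zs=zc-.0095
hit=r.move_l([X,Y,zs],vel=.02,guard=22); print("clips",hit,t.current_ee_pos(),F(),t.current_t())
if not hit:
    hit=r.move_l([X,Y,zs-.014],vel=.006,guard=8); print("stop",hit,t.current_ee_pos(),F(),t.current_t())
```

```text
contact True 0.10791502227406773 3.732087630296284 32.45
clips False [ 0.57932963 -0.00822853  0.0984811 ] 6.240859784311521 33.1
stop True [ 0.57932294 -0.00819561  0.09845094] 6.89440011984637 33.8333
```

Run:
```python
from h import *
X,Y=.5795,-.0083; T0=-1.9
def F(n=5):
    f=[]
    for _ in range(n): r.hold(.01); f.append(t.current_wrist_force()[2])
    return np.mean(f)-T0
z=.0983
for k in range(14):
    z-=.0004; r.move_l([X,Y,z],vel=.02); f=F(); print(round(z,4),round(t.current_ee_pos()[2],4),round(f,1),round(t.current_t(),2))
    if f>11: break
```

```text
0.0979 0.0983 8.4 34.12
0.0975 0.0983 10.4 34.42
0.0971 0.0982 12.0 34.71
```

The force now climbs steeply with almost no travel, at ≈19 mm below the mouth. That means the clips are past and the lens is on the stop. I'll bring it to 18 N and hold.

Run:
```python
from h import *
X,Y=.5795,-.0083; T0=-1.9
def F(n=5):
    f=[]
    for _ in range(n): r.hold(.01); f.append(t.current_wrist_force()[2])
    return np.mean(f)-T0
z=.0971; f=F()
for k in range(8):
    if abs(f-18)<.8: break
    z-=np.clip((18-f)/4.5e3*.9,-.0006,.0006); r.move_l([X,Y,z],vel=.02); f=F(8); print(round(z,4),round(t.current_ee_pos()[2],4),round(f,1))
t0=t.current_t(); log=[]
while t.current_t()-t0<1.6: log.append(round(float(F(10)),1))
print(log,t.current_t(),t.current_torque(),t.current_opening())
```

```text
0.0965 0.098 14.4
0.0959 0.098 16.9
0.0957 0.0979 18.0
[17.6, 17.4, 17.6, 17.6, 17.7, 17.6, 17.5, 17.7, 17.5, 17.5, 17.4, 17.9, 17.7, 17.9, 17.7, 17.6, 17.7, 17.7, 17.5, 17.5] 37.3667 [0.17271602 0.87426452 0.03541596] 0.025258875251235206
```

Run:
```python
from h import *
P=lambda n:print(n,round(t.current_opening(),4),np.round(t.current_ee_pos(),4),np.round(t.current_wrist_force(),1),round(t.current_t(),2))
X,Y=.5795,-.0083; x,y=.463,.243
r.move_l([X,Y,.12],vel=.05); r.move_l([X,Y,.17],vel=.15)
r.move_to([x,y,.17],down(-np.pi/4)); r.move_l([x,y,.06],vel=.12); r.hold(.2); P("near")
hit=r.move_l([x,y,.040],vel=.02,guard=2.5); print(hit); P("down")
r.hold(.2); gripper_to(.05); P("open"); r.move_l([x,y,.15],vel=.12)
r.move_to([.35,-.3,.25],down(np.pi/2)); P("away")
im=vision.snapshot("top")[:,:,::-1]; sc=vision.snapshot("scene")[:,:,::-1]
c=lambda i,u,v,s:cv2.resize(i[v-s:v+s,u-s:u+s],(380,280) if 0 else (290,290),interpolation=cv2.INTER_CUBIC)
cv2.imwrite("pics/end.png",np.vstack([np.hstack([c(im,297,203,35),c(im,160,240,50)]),np.hstack([c(sc,285,232,40),c(sc,175,310,50)])]))
for cam in ("top","scene"): print([(round(d["score"],2),np.round(d["at"],4)) for d in models.mark_of("pusher",cam)],[(round(d["score"],2),np.round(d["at"],4)) for d in models.mark_of("lens",cam)])
```

```text
near 0.0251 [0.4635 0.2432 0.0607] [ 0.6 -0.3 -2.1] 40.83
True
down 0.0253 [0.463  0.2428 0.046 ] [ 0.9 -1.2  3.6] 41.52
open 0.0501 [0.4619 0.2426 0.0453] [ 0.2 -0.1  0.2] 42.31
away 0.0502 [ 0.3501 -0.2997  0.2499] [-0.1  0.8 -0.1] 46.33
[(0.83, array([ 0.4639,  0.2453, -0.0031])), (0.69, array([0.5211, 0.3023, 0.0021]))] [(0.75, array([ 0.5787, -0.006 ,  0.029 ]))]
[(0.57, array([0.4613, 0.2407, 0.0015])), (0.57, array([0.5155, 0.3011, 0.0019]))] [(0.5, array([ 0.5791, -0.0073,  0.0229]))]
```

View pics/end.png

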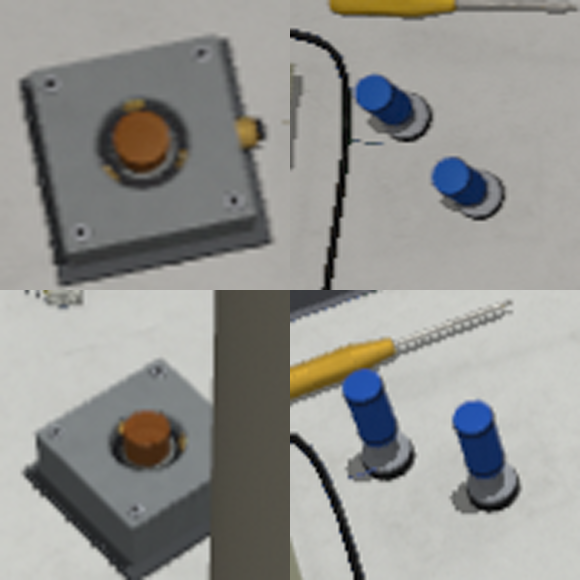

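The lens (end crop, (140,138)) sits low and level, with all three brass clips over the flange at (135,105), (181,158) and (109,170). The pusher stands upright at (453,180).

```bash
python3 -c "
from plant import r
print(r.sign_off())"
```

```text
the job is handed in; nothing more can be done
None
```

I handed the job in at about 46 s: the lens is under all three clips after 1.6 s on the stop at about 17.6 N, the pusher stands upright where it started, and nothing else was disturbed; the sign-off returned no verdict.

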